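# Click the coffee grinder's grind wheel round to its pointer

### The arm

A 7-joint arm with a two-finger parallel gripper is mounted at the origin on the work surface. World frame = base frame: x ahead of the robot, y to its left, z up, the work surface at z = 0. Lengths are in m, angles in rad, forces in N, time in s.
With the tool pointing down it reaches from about 0.4 to 0.85 m from the base axis. Payload 10.4 kg.
Tool frame: the origin (TCP) lies between the finger pads; the fingertips stand ahead of it and the grasp point (between the pads) lies 5 mm behind it (manip.tip_extent is the z of the fingertips in the tool frame, in m); z points along the fingers, y is the line along which they close (so a half turn about z gives the same grasp; the last joint's range is limited). The gripper opens to 85 mm and grips with 20 to 120 N. Pads are 22 mm wide; open, the fingers measure 114 mm over their backs; the gripper's body (76 mm by 85 mm) begins 54 mm behind the grasp point. The pads swing forward as they close: fully open they stand 13 mm farther back than shut.
Start: joints at [-1.298, 0.332, -0.065, 1.46, 0.022, 1.35, -0.088], TCP at [0.182, 0.598, 0.245] pointing down, gripper open.
Joint ranges: [-2.6, 2.6], [-0.5, 2.12], [-1.47, 1.34], [0.16, 2.42], [-1.27, 4.41], [0.06, 2.06], [-2.6, 2.6]. Speed limits (rad/s): [2.22, 2.22, 2.79, 2.79, 3.14, 3.14, 3.14].

### API

Orientations are given as a unit quaternion [x, y, z, w].
In Python, from workcell import status, viewer, manip gives the robot as it stands.
- The arm moves only by the tool play_rows, never from a script. Its argument "plan" is one flat list of numbers, 7 for each row, row after row: the turn, a rotation vector about the tool's x, y, z in degrees, then the shift along the tool's x, y, z in m, then the opening, from 0 (shut) to 1 (fully open). In form: [ax, ay, az, dx, dy, dz, grip, ax, ay, az, dx, dy, dz, grip, ...]. A call has 1 to 20 rows; each row is the pose to reach, as a shift and turn from the pose commanded when the call began, along the tool's axes at that moment; what a row does not reach only later rows make up. A row lasts 1/8 s, in which the tool goes at most 62.5 mm and 10.7 degrees, less where a joint would pass 70% of its speed; a pose out of reach is approached as far as the arm can. A call with a gripper value outside its range is refused whole. The fingers move at their own pace and stop on an object; "squeeze" is the grip in N (left out, the last holds). Time passes only in rows, so rows that repeat a pose let the fingers close. It gives the time, the measured TCP pose, the force, the opening and the grip force at its end, in the units of the state.
- status.get_obs(): the state, without advancing time (a new reading comes with each control period).
- viewer.camera(name): name is "side" or "top" or "wrist"; returns the picture (480x640x3 uint8, red, green, blue); there is no depth.
- viewer.camera_model(name): a dict with "fx", "fy", "cx", "cy" (pixels), "R" (3x3) and "t" (3): a world point X has camera coordinates R X + t. Camera axes: x right, y down, z forward; pixel columns grow to the right and rows downward; lengths in m; the calibration is good to about 2 mm. The wrist camera is an equidistant fisheye: a pixel r from the principal point sees the ray r / f radians off the axis. A picture is of the moment at which its call begins: read the wrist's pose just before it. camera_model takes no time and is no camera call; for the wrist camera it gives the pose at the moment of the call.
- manip.hand_in(): hands the job in; it is judged then, once.
The state is a dict: "clock": time; "joint_pos": joint angles; "joint_velocities": joint speeds; "tau": joint torques, N m; "position": TCP position; "ee_rot": TCP orientation; "ft_force": force on the tool from outside, world axes, zero at the start; "torque": the same for the moment, N m; "grip_width": opening from 0.0 (shut) to 1.0 (fully open); "grasp_force": force on a finger pad.
Only numpy, scipy, OpenCV 4.12 (cv2) and the standard library are available. Lean on these libraries where they do the work, as an engineer would, in place of code of your own. Each camera call takes 0.05 s, during which the arm holds its last target. There are 200 camera calls.

### The job

The coffee grinder has just been serviced: set its grind by flicking the lugs of the wheel on top with a fingertip, anticlockwise seen from above, until the lug with the raised aluminium rib stands in its notch exactly opposite the fixed pointer. Stop one click short, take the finger right off and let the wheel rest there for about a second, then give it the single last click and do not let it run past the pointer. Push only gently, do not shift or lift the grinder, leave the mug, jar, spanner and hex key alone, and finish with the fingers clear of everything.

Things in the scene. Friction and masses are not known exactly. Their poses are not given: they have to be found in the camera images.
- grinder: Aluminium coffee grinder without hopper, about 3 kg, standing loose; friction holds it against sideways pushes of about 10 N. Origin: centre of its underside, z up. Round: 136 mm across at the foot, 116 mm up to 88 mm height, then a neck 104 mm across with its flat top 120 mm above the counter. The black click wheel turns on the origin's z axis; the pointer stands on the grinder's own -x side.
- grind_wheel (a joint): Wheel angle about the vertical axis, rad, growing anticlockwise seen from above; 0: ribbed lug exactly opposite the pointer. It rests in spring notches 0.785 rad (45 deg) apart and starts 2, 3 or 4 notches short (-1.57, -2.36, -3.14). Past half way between two notches the spring snaps it on into the next, where it stops (damped, no coasting on).
- index_tip (a point): Outer top end of the ribbed lug, 68 mm from the axis, 144 mm above the counter. Each lug is a bar 10 mm wide, from 130 to 144 mm above the counter, reaching to 68 mm from the axis; pushed 55 to 65 mm from the axis it needs up to about 4 N to leave a notch. This one has an aluminium rib 6 mm wide, 6 mm high along its top, hub to tip; the other seven are plain.
- pointer (a point): Top of the fixed aluminium pointer, an upright post 8 by 10 mm, 80 mm from the wheel's axis on the grinder's -x side, 156 mm above the counter (12 mm higher than the lugs).
- wheel_center (a point): Centre of the wheel's top face, on its axis, 144 mm above the counter; a steel nut 19 mm across stands 8 mm proud there. The wheel is a black disc 84 mm across with 8 lugs like a star, one every 45 deg; at rest they lie along the grinder's own x and y axes and the diagonals. Outside the disc the gaps between lugs are free down to the neck's top at 120 mm.
- mug: White ceramic mug, 80 mm across, 92 mm high, handle on one side, standing beside the grinder. Origin: centre of its underside. Not to be touched.
- jar: Orange plastic twist-cap jar of spare gaskets, 68 mm across, 95 mm high. Origin: centre of its underside. Not to be touched.
- spanner: Short aluminium spanner, 130 mm long, lying flat along its own x axis. Not to be touched.
- hex_key: L-shaped steel hex key, 90 by 26 mm, 6 mm thick, lying flat beside the spanner. Not to be touched.
There are look-alikes about, which are no part of the job. Of the things like the grinder, leave any that is turquoise or yellow; of the rest the larger one is meant.

How it is judged:
On the way:
1. the wheel rests in the notch one click short of the pointer, with the fingers off it (value of joint grind_wheel between -0.92 and -0.65 rad and velocity of joint grind_wheel between -0.1 and 0.1 rad/s and contact force between the fingers and grinder below 0.1 N), for 0.4 s.
At the end, for the whole second after the job is handed in: The wheel rests within 0.13 rad of the notch where the ribbed lug is opposite the pointer (joint value 0); the grinder stands upright within 12 mm of its start (its pointer within 18 mm), and mug, jar, spanner and hex key are within 10 mm of theirs (value of joint grind_wheel between -0.13 and 0.13 rad and velocity of joint grind_wheel between -0.1 and 0.1 rad/s and distance of grinder from where it was at the start of the episode below 0.012 m and distance of pointer from where it was at the start of the episode below 0.018 m and angle between grinder's own z axis and vertical below 0.05 rad and distance of each of mug, jar, spanner, hex_key from where it was at the start of the episode below 0.01 m); the robot touches nothing.
It fails at once if the wheel ran more than half a click past the pointer (value of joint grind_wheel above 0.4 rad).
It fails at once if the wheel was turned the wrong way round (value of joint grind_wheel below -3.7 rad).
It fails at once if the grinder was pushed harder than 25 N (contact force between the fingers and grinder above 25 N).
It fails at once if the grinder was shifted, tipped or lifted (distance of grinder from where it was at the start of the episode above 0.012 m or distance of pointer from where it was at the start of the episode above 0.018 m or angle between grinder's own z axis and vertical above 0.1 rad).
It fails at once if the mug, jar, spanner or hex key was disturbed (distance of any of mug, jar, spanner, hex_key from where it was at the start of the episode above 0.01 m).
It also fails if it takes over 54 s, if anything falls off the work surface, if the arm or the gripper's body presses on something with over 40 N, if the wrist force passes 120 N, or if a joint passes its speed limit or range.

## Working session

There is one attempt and no reset: what is moved stays moved. The work goes in short steps, Python scripts to look and compute and a tool call to move; the robot and the scene stay as the last step left them, time stands still between calls to the robot, and variables do not carry over. Pictures are saved under pics/ and viewed, at most 10 in all, crops included, and the job is handed in when it is done.

Besides the shell and the picture viewer there is one more tool, called after "Emit:" as a command line: name --argument value ..., lists and objects as JSON in quotes. play_rows: Moves the arm, as the interface text tells. Its arguments: {"type":"object","properties":{"plan":{"type":"array","items":{"type":"number"}},"squeeze":{"type":"number"}},"required":["plan"]}

```bash
mkdir -p pics
python3 - <<'E'
from workcell import status, viewer, manip
import cv2,numpy as np
o=status.get_obs();print(o['clock'],o['position'],o['ee_rot'],o['grip_width'],manip.tip_extent)
a=viewer.camera("top");b=viewer.camera("side")
for n,i in(("top",a),("side",b)):
    cv2.imwrite(f"pics/{n}0.png",i[:,:,::-1])
    m=viewer.camera_model(n);print(n,m)
E
```

```text
0.0 [0.18206477 0.59751684 0.24452056] [ 1.47344136e-01  9.89085027e-01 -7.12290614e-04 -8.77717350e-05] 0.9965758525882126 0.014
top {'fx': 531.097766448801, 'fy': 531.097766448801, 'cx': 316.7709977656183, 'cy': 246.17967668772374, 'R': array([[ 0.01592635, -0.99982026,  0.01028539],
       [-0.9972939 , -0.01662282, -0.07161392],
       [ 0.07177202, -0.00911701, -0.99737939]]), 't': array([0.03880349, 0.57085242, 0.97088921])}
side {'fx': 467.2412815138538, 'fy': 467.2412815138538, 'cx': 325.3067791383791, 'cy': 236.73847596362265, 'R': array([[ 0.9680182 , -0.25075203, -0.00801092],
       [-0.15813424, -0.58505906, -0.79542408],
       [ 0.19476735,  0.77125179, -0.6060003 ]]), 't': array([-0.51836145,  0.20493015,  0.61914722])}
```

View pics/top0.png

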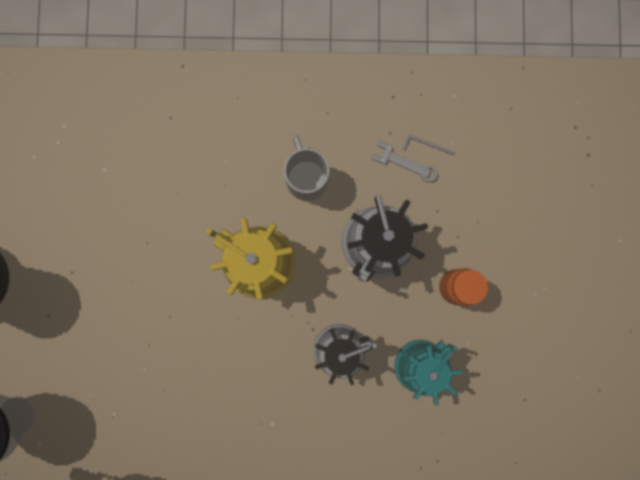

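View pics/side0.png

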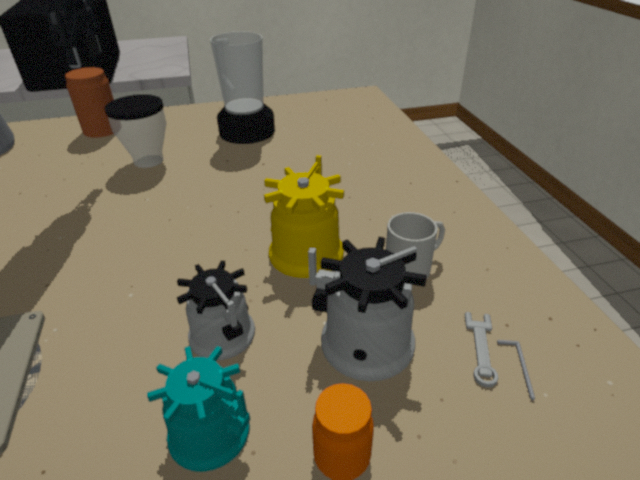

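Candidates in the top view: yellow grinder (252,260), large aluminium one (388,237), small aluminium one (342,357) and turquoise one (432,375). Yellow and turquoise are excluded. Of the other two, the larger is meant: (388,237). I'll check that in a close crop.

```bash
cat > h.py <<'E'
import numpy as np
from workcell import status, viewer, manip
from scipy.spatial.transform import Rotation as Ro
def plane(n,u,v,z):
    m=viewer.camera_model(n);R=m['R'];c=-R.T@m['t']
    d=R.T@np.array([(u-m['cx'])/m['fx'],(v-m['cy'])/m['fy'],1]);return c+d*(z-c[2])/d[2]
def proj(n,X):
    m=viewer.camera_model(n);p=m['R']@X+m['t'];return np.array([m['fx']*p[0]/p[2]+m['cx'],m['fy']*p[1]/p[2]+m['cy']])
E
python3 - <<'E'
from h import *
import cv2
a=cv2.imread('pics/top0.png');b=cv2.imread('pics/side0.png')
c=cv2.resize(a[180:300,325:445],(560,560),interpolation=cv2.INTER_CUBIC)
d=cv2.resize(b[225:375,295:445],(560,560)[:1]*2,interpolation=cv2.INTER_CUBIC)
cv2.imwrite('pics/crop.png',cv2.convertScaleAbs(cv2.resize(np.hstack([c,d]),(800,400)),alpha=1.5))
# black disc of the wheel: largest inscribed circle in dark mask (nut and rib filled)
for n,i,(x0,y0,x1,y1) in(("top",a,(325,180,445,300)),):
    k=(i[y0:y1,x0:x1].max(2)<55).astype(np.uint8)
    k=cv2.morphologyEx(k,cv2.MORPH_CLOSE,np.ones((9,9)))
    dt=cv2.distanceTransform(k,cv2.DIST_L2,5);r=dt.max();v,u=np.argwhere(dt>r-0.8).mean(0)
    print(u+x0,v+y0,r,plane(n,u+x0,v+y0,.144))
print('nut',plane('top',388.5,236,.152),plane('side',373,265,.152))
print('rib',plane('top',379,198,.150),'ptr',plane('top',364,274,.156),plane('side',313,250,.156))
q=Ro.from_quat(status.get_obs()['ee_rot']);print(q.as_matrix().round(3))
E
```

```text
380.82978723404256 244.7659574468085 10.7876 [ 0.56530308 -0.05545832  0.144     ]
nut [ 0.57915611 -0.06676882  0.152     ] [ 0.57928019 -0.07326298  0.152     ]
rib [ 0.64141886 -0.05112617  0.15      ] ptr [ 0.51686758 -0.02718812  0.156     ] [ 0.51274165 -0.02959439  0.156     ]
[[-0.957  0.291 -0.   ]
 [ 0.291  0.957 -0.001]
 [-0.    -0.001 -1.   ]]
```

View pics/crop.png

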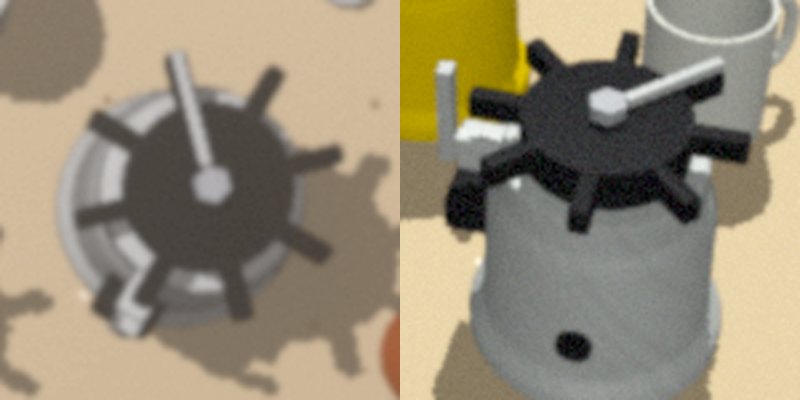

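The crop confirms the large aluminium grinder with a black wheel. The nut is at about top px (388,236) and the rib tip at (378,197). The pointer is lower left at about (364,276), with a plain lug standing at it. That puts the rib 135° short, so 3 clicks. I'll push the lug at about -31° from directly outside.

Run:
```python
from h import *
f=lambda x,y:plane('top',325+.3*x,180+.3*y,.144)
T=[(177,55,.150),(343,153,0),(78,218,0),(278,72,0),(95,118,0),(328,258,0),(240,318,0)]
P=np.array([f(*t[:2]) for t in T]);P[0]=plane('top',325+.3*177,180+.3*55,.15)
c=np.mean([(P[0]+P[6])/2,(P[1]+P[2])/2,(P[4]+P[5])/2],0);print('c',c)
print('ang',[round(np.degrees(np.arctan2(*(p-c)[1::-1])),1) for p in P],np.linalg.norm((P-c)[:,:2],axis=1).round(3))
print('side nut proj', proj('side',np.array([c[0],c[1],.152])))
print('jar',plane('top',470,287,.095),'mug',plane('top',307,172,.092))
o=status.get_obs();Q=Ro.from_quat(o['ee_rot']).as_matrix()
th=np.radians(-53.7);X=c+.062*np.array([np.cos(th),np.sin(th),0]);X[2]=.245
print(X,'shift',Q.T@(X-o['position']))
```

```text
c [ 0.57987072 -0.06704024  0.145     ]
ang [np.float64(15.2), np.float64(-74.8), np.float64(104.3), np.float64(-30.1), np.float64(59.9), np.float64(-120.4), np.float64(-166.7)] [0.066 0.068 0.067 0.066 0.066 0.067 0.066]
side nut proj [371.81627267 261.79808627]
jar [ 0.49874622 -0.21598869  0.095     ] mug [0.69468266 0.06790562 0.092     ]
[ 0.61657554 -0.11700779  0.245     ] shift [-6.23877645e-01 -5.56887021e-01  3.91906259e-04]
```

Emit:
play_rows --plan '[0,0,21,-0.104,-0.093,0,0,0,0,42,-0.208,-0.186,0,0,0,0,63,-0.312,-0.279,0,0,0,0,84,-0.416,-0.372,0,0,0,0,105,-0.52,-0.465,0,0,0,0,126,-0.624,-0.557,0,0,0,0,126,-0.624,-0.557,0,0,0,0,126,-0.624,-0.557,0,0,0,0,126,-0.624,-0.557,0,0,0,0,126,-0.624,-0.557,0,0,0,0,126,-0.624,-0.557,0,0,0,0,126,-0.624,-0.557,0,0,0,0,126,-0.624,-0.557,0,0,0,0,126,-0.624,-0.557,0,0,0,0,126,-0.624,-0.557,0,0,0,0,126,-0.624,-0.557,0,0,0,0,126,-0.624,-0.557,0,0,0,0,126,-0.624,-0.557,0,0]'

```text
clock: 2.35
position: [0.6166, -0.1158, 0.2455]
ee_rot: [0.948, 0.318, 0.0, -0.0]
ft_force: [0.3, -0.1, 0.5]
grip_width: -0.001
grasp_force: 0.0
```

Run:
```python
from h import *
import cv2
o=status.get_obs();Q=Ro.from_quat(o['ee_rot']).as_matrix()
print(o['clock'],o['position'],Q.round(3),o['grip_width'],o['ft_force'])
m=viewer.camera_model('wrist');w=viewer.camera('wrist');print(m)
cv2.imwrite('pics/w1.png',w[:,:,::-1]);cv2.imwrite('pics/t1.png',viewer.camera('top')[:,:,::-1])
```

```text
2.35 [ 0.61664663 -0.11577234  0.24548554] [[ 0.797  0.604  0.   ]
 [ 0.604 -0.797  0.001]
 [ 0.001 -0.    -1.   ]] -0.0009381482331894255 [ 0.26361862 -0.07467397  0.52920744]
{'fx': 371.64829954431775, 'fy': 371.64829954431775, 'cx': 325.4776659866697, 'cy': 244.9236003247165, 'R': array([[ 6.04150338e-01, -7.96870331e-01,  2.13920993e-04],
       [-7.65884512e-01, -5.80584145e-01,  2.76302305e-01],
       [-2.20052910e-01, -1.67091970e-01, -9.61070752e-01]]), 't': array([-0.46554226,  0.36804731,  0.49546797])}
```

View pics/w1.png

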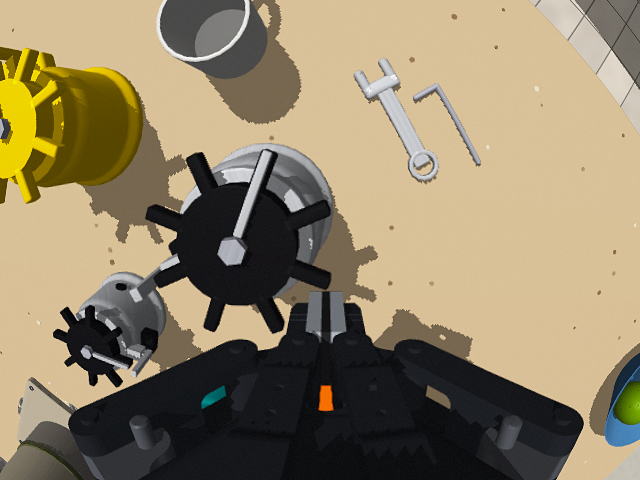

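The wrist view shows the nut at about (232,248), the rib tip at (268,153), plain lug tips at (327,207) and (327,280), and the pointer top at about (138,293). The shut fingertips are at (326,297).

```bash
cat >> h.py <<'E'
def wplane(m,u,v,z):
    R=m['R'];c=-R.T@m['t'];p=np.array([u-m['cx'],v-m['cy']]);r=np.hypot(*p);a=r/m['fx']
    d=R.T@np.array([*(np.sin(a)*p/r),np.cos(a)]);return c+d*(z-c[2])/d[2]
E
python3 - <<'E'
from h import *
m=viewer.camera_model('wrist')
print('nut',wplane(m,232,247,.152))
L=np.array([wplane(m,u,v,z) for u,v,z in[(268,152,.150),(328,207,.144),(328,280,.144),(278,327,.144),(210,327,.144),(148,212,.144),(196,158,.144)]])
import scipy.optimize as so
s=so.least_squares(lambda q:np.hypot(L[:,0]-q[0],L[:,1]-q[1])-.068,[.58,-.068]);c=s.x
print(c,(s.fun*1e3).round(1),np.degrees(np.arctan2(L[:,1]-c[1],L[:,0]-c[0])).round(1),'ptr',wplane(m,138,293,.156))
E
```

```text
nut [ 0.58416782 -0.06695249  0.152     ]
[ 0.58187324 -0.06793315] [-1.4 -0.8 -2.  -3.4 -2.9 -2.2 -4.4] [  14.6  -29.8  -73.1 -118.4 -164.3  104.9   58.1] ptr [ 0.51462701 -0.02914338  0.156     ]
```

Emit:
play_rows --plan '[0,0,0,0,0.003,0.02,0,0,0,0,0,0.003,0.04,0,0,0,0,0,0.003,0.06,0,0,0,0,0,0.003,0.07,0,0,0,0,0,0.003,0.08,0,0,0,0,0,0.003,0.0875,0,0,0,0,0,0.003,0.095,0,0,0,0,0,0.003,0.095,0]'

```text
clock: 3.45
position: [0.6183, -0.1191, 0.1498]
ee_rot: [0.948, 0.318, -0.0, -0.0]
ft_force: [0.2, 0.3, -0.3]
grip_width: -0.004
grasp_force: 0.0
```

Run:
```python
from h import *
import cv2
o=status.get_obs();print(o['position'],o['joint_pos'].round(2) if hasattr(o['joint_pos'],'round') else o['joint_pos'],o['ft_force'])
c=np.array([.581,-.0675]);d=o['position'][:2]-c;print(np.hypot(*d),np.degrees(np.arctan2(d[1],d[0])))
for f in np.radians([3,9,15,21,27,33,39,42,45]):print(round(np.degrees(f)),round(.063*np.sin(f),4),round(-.063*(1-np.cos(f)),4))
cv2.imwrite('pics/w2.png',viewer.camera('wrist')[:,:,::-1])
```

```text
[ 0.61832407 -0.11914428  0.14983391] [-0.37  0.47  0.65  1.59 -0.3   1.18 -0.59] [ 0.19007381  0.25002666 -0.34047258]
0.06371983941705914 -54.143812856950596
3 0.0033 -0.0001
9 0.0099 -0.0008
15 0.0163 -0.0021
21 0.0226 -0.0042
27 0.0286 -0.0069
33 0.0343 -0.0102
39 0.0396 -0.014
42 0.0422 -0.0162
45 0.0445 -0.0185
```

View pics/w2.png

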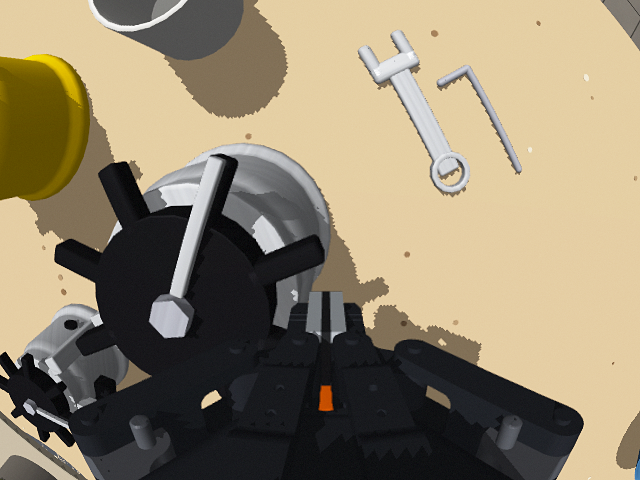

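The fingertip sits in the gap without contact. The lug to push has its tip at (322,243), ahead of the finger. Next I'll sweep 45°.

Emit:
play_rows --plan '[0,0,-3,0.0033,-0.0001,0,0,0,0,-6,0.0066,-0.0004,0,0,0,0,-9,0.0099,-0.0008,0,0,0,0,-12,0.0131,-0.0014,0,0,0,0,-15,0.0163,-0.0021,0,0,0,0,-18,0.0195,-0.0031,0,0,0,0,-21,0.0226,-0.0042,0,0,0,0,-24,0.0256,-0.0054,0,0,0,0,-27,0.0286,-0.0069,0,0,0,0,-30,0.0315,-0.0084,0,0,0,0,-33,0.0343,-0.0102,0,0,0,0,-36,0.037,-0.012,0,0,0,0,-39,0.0396,-0.014,0,0,0,0,-42,0.0422,-0.0162,0,0,0,0,-45,0.0445,-0.0185,0,0,0,0,-45,0.0445,-0.0185,0,0,0,0,-45,0.0445,-0.0185,0,0]'

```text
clock: 5.62
position: [0.643, -0.0779, 0.1505]
ee_rot: [0.755, 0.656, 0.0, 0.0]
ft_force: [-0.2, -0.3, -0.5]
grip_width: -0.002
grasp_force: 0.0
```

Run:
```python
from h import *
import cv2
o=status.get_obs();print(o['position'],np.round(o['joint_pos'],2),o['ft_force'])
c=np.array([.581,-.0675]);d=o['position'][:2]-c;print(np.hypot(*d),np.degrees(np.arctan2(d[1],d[0])))
w=viewer.camera('wrist');t=viewer.camera('top')
cv2.imwrite('pics/c1.png',np.hstack([cv2.resize(w,(400,300)),cv2.resize(t[180:300,308:468],(400,300))])[:,:,::-1])
```

```text
[ 0.64295698 -0.07789759  0.1505219 ] [-0.31  0.47  0.48  1.54 -0.23  1.19  0.07] [-0.16824424 -0.29296969 -0.47291755]
0.06282338366328932 -9.526580030855087
```

View pics/c1.png

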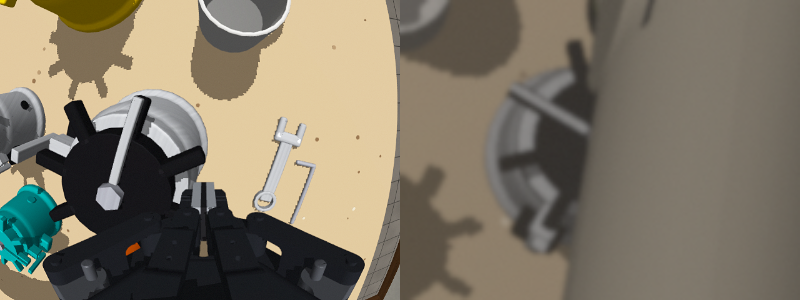

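The first click is done: the rib is now at about 59°, and the contact force is nil. Next is the second click from this gap, then straight up.

Emit:
play_rows --plan '[0,0,-3,0.0033,-0.0001,0,0,0,0,-6,0.0066,-0.0004,0,0,0,0,-9,0.0099,-0.0008,0,0,0,0,-12,0.0131,-0.0014,0,0,0,0,-15,0.0163,-0.0021,0,0,0,0,-18,0.0195,-0.0031,0,0,0,0,-21,0.0226,-0.0042,0,0,0,0,-24,0.0256,-0.0054,0,0,0,0,-27,0.0286,-0.0069,0,0,0,0,-30,0.0315,-0.0084,0,0,0,0,-33,0.0343,-0.0102,0,0,0,0,-36,0.037,-0.012,0,0,0,0,-39,0.0396,-0.014,0,0,0,0,-42,0.0422,-0.0162,0,0,0,0,-46,0.0453,-0.0192,0,0,0,0,-46,0.0453,-0.0192,0,0,0,0,-46,0.0453,-0.0192,0,0,0,0,-46,0.0453,-0.0192,-0.015,0,0,0,-46,0.0453,-0.0192,-0.035,0,0,0,-46,0.0453,-0.0192,-0.06,0]'

```text
clock: 8.22
position: [0.6302, -0.0304, 0.2117]
ee_rot: [0.438, 0.899, 0.0, 0.0]
ft_force: [-0.1, 0.4, -0.2]
grip_width: -0.0
grasp_force: 0.0
```

Emit:
play_rows --plan '[0,0,0,0,0,0,0,0,0,0,0,0,0,0,0,0,0,0,0,0,0,0,0,0,0,0,0,0,0,0,0,0,0,0,0,0,0,0,0,0,0,0,0,0,0,0,0,0,0,0,0,0,0,0,0,0,0,0,0,0,0,0,0,0,0,0,0,0,0,0]'

```text
clock: 9.48
position: [0.6301, -0.0301, 0.2103]
ee_rot: [0.438, 0.899, 0.0, -0.0]
ft_force: [-0.7, -0.2, -0.2]
grip_width: 0.008
grasp_force: 0.0
```

Run:
```python
from h import *
import cv2
o=status.get_obs();print(o['clock'],o['position'],np.round(o['joint_pos'],2),o['ft_force'])
c=np.array([.581,-.0675]);d=o['position'][:2]-c;print(np.hypot(*d),np.degrees(np.arctan2(d[1],d[0])))
m=viewer.camera_model('wrist');np.savez('wm.npz',**m)
cv2.imwrite('pics/w3.png',viewer.camera('wrist')[:,:,::-1])
```

```text
9.475 [ 0.63013909 -0.03011869  0.21030778] [-0.28  0.37  0.33  1.51 -0.12  1.28  0.73] [-0.7439125  -0.19337916 -0.23253299]
0.06174149531137766 37.26113709596024
```

View pics/w3.png

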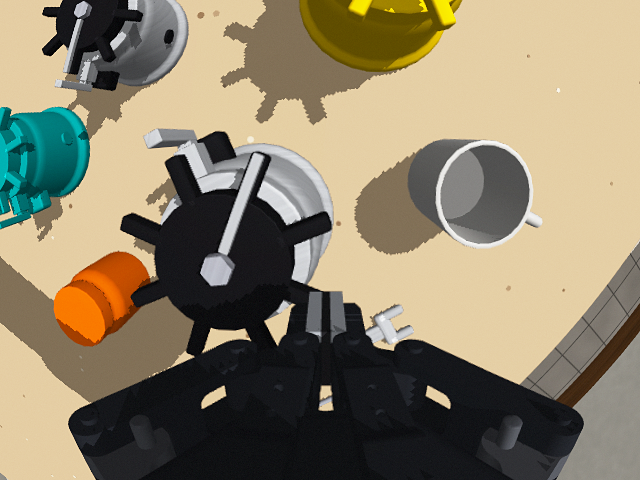

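The rib (tip 260,155) stands exactly one lug short of the lug at the pointer (185,150). The finger is off and the wheel has rested for 1.25 s. Now down again, and the last click.

Emit:
play_rows --plan '[0,0,0,0,0.001,0.02,0,0,0,0,0,0.001,0.035,0,0,0,0,0,0.001,0.048,0,0,0,0,0,0.001,0.06,0,0,0,0,0,0.001,0.06,0]'

```text
clock: 10.15
position: [0.6303, -0.0295, 0.1491]
ee_rot: [0.438, 0.899, -0.0, -0.001]
ft_force: [-0.2, -0.7, -0.2]
grip_width: -0.001
grasp_force: 0.0
```

Emit:
play_rows --plan '[0,0,-3,0.0033,-0.0001,0,0,0,0,-6,0.0066,-0.0004,0,0,0,0,-9,0.0099,-0.0008,0,0,0,0,-12,0.0131,-0.0014,0,0,0,0,-15,0.0163,-0.0021,0,0,0,0,-18,0.0195,-0.0031,0,0,0,0,-21,0.0226,-0.0042,0,0,0,0,-24,0.0256,-0.0054,0,0,0,0,-27,0.0286,-0.0069,0,0,0,0,-30,0.0315,-0.0084,0,0,0,0,-33,0.0343,-0.0102,0,0,0,0,-36,0.037,-0.012,0,0,0,0,-39,0.0396,-0.014,0,0,0,0,-42,0.0422,-0.0162,0,0,0,0,-45,0.0445,-0.0185,0,0,0,0,-45,0.0445,-0.0185,0,0,0,0,-45,0.0445,-0.0185,0,0,0,0,-45,0.0445,-0.0185,-0.015,0,0,0,-45,0.0445,-0.0185,-0.035,0,0,0,-45,0.0445,-0.0185,-0.07,0]'

```text
clock: 12.65
position: [0.5886, -0.0059, 0.2212]
ee_rot: [0.061, 0.998, -0.0, -0.001]
ft_force: [0.5, -0.0, -0.1]
grip_width: 0.001
grasp_force: 0.0
```

Emit:
play_rows --plan '[0,0,0,0,0.03,-0.03,0,0,0,0,0,0.03,-0.03,0,0,0,0,0,0.03,-0.03,0,0,0,0,0,0.03,-0.03,0]'

```text
clock: 13.15
position: [0.5922, 0.0229, 0.2496]
ee_rot: [0.061, 0.998, -0.0, -0.001]
ft_force: [0.2, -0.4, -0.0]
grip_width: 0.003
grasp_force: 0.0
```

Run:
```python
from h import *
import cv2
o=status.get_obs();print(o['clock'],o['position'],o['ft_force'])
cv2.imwrite('pics/w4.png',viewer.camera('wrist')[:,:,::-1])
```

```text
13.15 [0.59216213 0.02293804 0.24962585] [ 0.22812967 -0.37780771 -0.04622852]
```

View pics/w4.png

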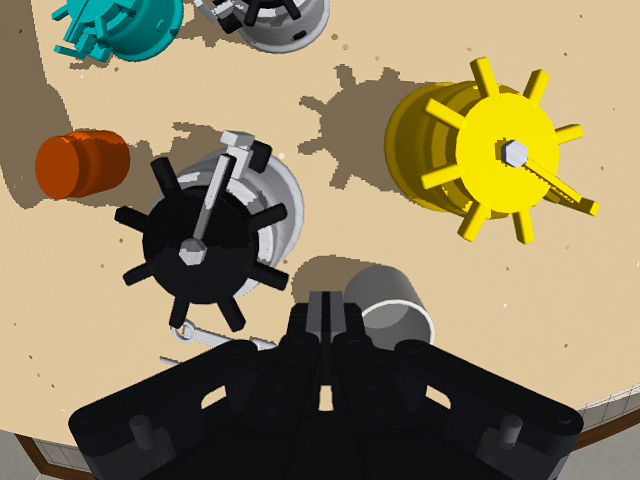

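The rib (tip at about 230,160) now points at the pointer post (235,140). The grinder, mug and jar stand undisturbed, and the fingers are clear.

```bash
python3 -c "
from workcell import manip;print(manip.hand_in())"
```

```text
the job is handed in; nothing more can be done
None
```

The job is handed in (no verdict came back): three clicks anticlockwise with a finger-off rest of over a second before the last one, and the final picture shows the ribbed lug at the pointer with the fingers clear.

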